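Close up the spice-jar rack and lock its sliding stop

TASK

Make the three spice jars in the counter rack sit snug again: loosen the red set screw on the sliding stop, slide the stop along its rod until it gently presses the row of jars together against the green sprung pad, and tighten the screw again so that the jars stay lightly clamped. The jars are glass, so squeeze them with about 9 newtons and never hard; do not force the stop along the rod while its screw is tight, and leave the other things on the counter alone.

Things in the scene. Friction and masses are not known exactly. Their poses are not given: they have to be found in the camera images.
- rack: Wooden jar rack fixed to the counter, 125 x 400 mm. Origin on the counter under the middle of the jar channel; y runs along channel and rod, from the sliding stop to the sprung pad; z up. Channel 54 mm wide, floor 14 mm, side walls 34 mm above the counter. The rod is a 12 mm square steel bar along y at x = 55, z = 95 mm, lying in notched posts (105 mm high, at y = +-182 mm). Rack and rod stay put.
- stop (a joint): Place of the sliding stop on the rod, m: 0 farthest from the pad (pressing face at rack y = -125 mm), growing towards the pad to 0.15. It is an aluminium collar (31 mm thick, top 16.5 mm above the rod's axis) with a plate that hangs into the channel before jar_c. Screw loose: drag about 1 N, and each jar pushed adds about 1 N. Screw tight: stands fast to about 25 N.
- stop_face (a point): Centre of the plate's pressing face (50 mm wide, 66 mm high), which faces the rack's +y.
- screw (a joint): Set screw angle, rad: 0 = fully tight (hard stop), growing counter-clockwise seen from above, up to 1.7. Its tip bites the rod harder and harder from 0.75 down to 0 and is clear above 0.8; below 0.2 it is tight. It takes about 0.1 N m, a little more under bite, and stays where it is left. As it is loosened the wing rises about 1 mm per rad.
- screw_grip (a point): Centre of the red wing of the set screw, on its upright axis, about 136 mm above the counter, over the rod, 20 mm behind the pressing face. The wing is an upright bar 42 x 10 mm, 26 mm high (underside at 122 mm, collar top at 111 mm). The point's y lies along the 42 mm, which at screw angle 0 is the rack's y, and turns with the screw. Within 60 mm nothing else is higher than 112 mm.
- jar_a: Square glass jar, round black lid, dark red spice, nearest to the pad: 50 x 50 mm, 66 mm high, about 0.12 kg, loose in the channel. Origin at the centre of its underside. Gaps between jars, pad and stop are random. A snug clamp is about 9 N between jars; more than 22 N is too hard.
- jar_b: The same jar with green herbs, the middle one.
- jar_c: The same jar with yellow spice, nearest to the stop.
- water_bottle: Green bottle with a red cap, 80 mm thick, 190 mm high. Bystander.
- travel_cup: White paper cup with a pink sleeve, 127 mm high. Bystander.
- mug: Blue mug, 90 mm high. Bystander.
- bowl: White bowl, 120 mm wide, 55 mm high. Bystander.
- sauce_jar: Amber jar with a yellow cap, 100 mm high. Bystander.
- wood_spoon: Wooden spoon lying on the counter. Bystander.
- spice_tin: Round tin, 52 mm thick, 75 mm high. Bystander.
- pad_zone (a point): Point of the rack (x 0, y 138, z 40 mm) near the green sprung pad (46 x 40 mm) that closes the +y end of the channel. The pad's block is mounted by hand: its free face lies anywhere from 23 mm before to 22 mm beyond this point along y. That is not measured, so feel for the end of the slide. The pad gives way by 1 mm per 6 N, for 8 mm.

How it is judged:
On the way, in this order (a step that is already met when the one before it is completed fails the run):
1. the set screw is loosened (past 0.85 rad) while the stop is still where it was (within 8 mm) (value of joint screw above 0.85 rad and distance of stop_face from where it was at the start of the episode below 0.008 m), for 0.1 s.
2. the stop, its screw still loose, presses the whole row together: more than 4 N between neighbouring jars (value of joint screw above 0.7 rad and contact force between jar_a and jar_b above 4 N and contact force between jar_b and jar_c above 4 N), for 0.2 s.
At the end, for the whole second after the job is handed in: The screw is tight again (below 0.25 rad), the stop is at rest, and the three jars stand upright (within 0.1 rad) in the channel, clamped with 5 to 14 N between neighbours (value of joint screw below 0.25 rad and contact force between jar_a and jar_b between 5 and 14 N and contact force between jar_b and jar_c between 5 and 14 N and angle between each of jar_a, jar_b, jar_c's own z axis and vertical below 0.1 rad and velocity of joint stop between -0.003 and 0.003 m/s); the robot touches nothing.
It fails at once if the glass jars are squeezed with more than 22 N (contact force between jar_a and jar_b above 22 N or contact force between jar_b and jar_c above 22 N).
It fails at once if the stop is dragged along the rod (faster than 20 mm/s) with its screw tight (below 0.3 rad) (value of joint screw below 0.3 rad and (velocity of joint stop above 0.02 m/s or velocity of joint stop below -0.02 m/s)).
It fails at once if a jar is lifted out of the rack (height (world z) of any of jar_a, jar_b, jar_c above 0.03 m).
It fails at once if another thing on the counter is moved by more than 20 mm (distance of any of water_bottle, travel_cup, mug, bowl, sauce_jar, wood_spoon, spice_tin from where it was at the start of the episode above 0.02 m).
It also fails if it takes over 50 s, if anything falls off the work surface, if the arm or the gripper's body presses on something with over 40 N, if the wrist force passes 120 N, or if a joint passes its speed limit or range.

ROBOT

A 6-joint arm with a two-finger parallel gripper is mounted at the origin on the work surface. World frame = base frame: x ahead of the robot, y to its left, z up, the work surface at z = 0. Lengths are in m, angles in rad, forces in N, time in s.
With the tool pointing down it reaches from about 0.3 to 0.875 m from the base axis. Payload 6.4 kg.
Tool frame: the origin (TCP) lies between the finger pads; the fingertips stand ctrl.tip_reach ahead of it and the grasp point (between the pads) lies 11 mm behind it (ctrl.tip_reach is the distance from the TCP to the fingertips, in m); z points along the fingers, x is the direction in which the jaws open and shut, and the axes are right-handed (so a half turn about z gives the same grasp; the last joint's range is limited). The gripper opens to 85 mm and grips with 20 to 120 N. Pads are 22 mm wide; open, the fingers measure 114 mm over their backs; the gripper's body (76 mm by 85 mm) begins 54 mm behind the grasp point. The pads swing forward as they close: fully open they stand 13 mm farther back than shut.
Start: joints at [0.963, 0.181, 1.607, -0, 1.354, -0.206], TCP at [0.225, 0.529, 0.218] pointing down, gripper open.
Joint ranges: [-2.99, 2.99], [-0.89, 2.07], [0.3, 2.58], [-1.14, 4.28], [0, 2.63], [-3.12, 3.12]. Speed limits (rad/s): [2.57, 2.57, 3.01, 3.14, 3.14, 3.14].

INTERFACE

Orientations are given as a unit quaternion [w, x, y, z].
In Python, from bench import telemetry, viewer, ticket, nets, ctrl gives the robot as it stands.
- The arm moves only by the tool step_arm, never from a script. Its argument "plan" is a list of rows, each a list of 2 entries, a list of its own where there are three numbers: the shift along the tool's x, y, z in m, then the turn, a rotation vector about the tool's x, y, z in degrees. A call has 1 to 5 rows; each row is the pose to reach, as a shift and turn from the pose commanded when the call began, along the tool's axes at that moment; what a row does not reach only later rows make up. A row lasts 1/10 s, in which the tool goes at most 50 mm and 8.59 degrees, less where a joint would pass 70% of its speed; a pose out of reach is approached as far as the arm can. A call with a gripper value outside its range is refused whole. "fingers" is the opening in per cent of the stroke, from 0 (shut) to 100 (fully open), set as the call begins (left out, the last holds). The fingers move at their own pace and stop on an object; the grip force is fixed at half the most. Time passes only in rows, so rows that repeat a pose let the fingers close. It gives the time, the measured TCP pose, the force and the opening at its end, in the units of the state.
- telemetry.get_obs(): the state, without advancing time (a new reading comes with each control period).
- viewer.camera(name): name is "scene" or "side" or "wrist"; returns the picture (420x560x3 uint8, red, green, blue); there is no depth.
- viewer.get_calibration(name): a dict with "K" (3x3 intrinsics, pixels), "dist" ([k1, k2, p1, p2, k3] as OpenCV has them; the pictures are not rectified), "origin" and "orientation" of the camera in the world. Camera axes: x right, y up, looking along -z (the intrinsics and any distortion apply to the point x, -y, -z); pixel columns grow to the right and rows downward; lengths in m; the calibration is good to about 2 mm. A picture is of the moment at which its call begins: read the wrist's pose just before it. get_calibration takes no time and is no camera call; for the wrist camera it gives the pose at the moment of the call.
- ticket.hand_in(): hands the job in, once; it reports no verdict.
Trained networks look in the newest picture that a camera, given by its name, has taken for a name from the list of things; names that differ only in an ending like _2 or _b are one class to them, and where a whole thing is asked for, a point or a joint stands for the part that bears it (a point fixed in the world has none). Each returns a list of dicts, best first, with "score" (0 to 1); they miss things now and then, are a little off and sometimes report something else, mostly with a low value. They report only what shows in the picture. A call takes as long as a camera call.
- nets.boxes_of(thing, camera): "extent" ([left, top, right, bottom] in pixels, round what is visible of it).
The state is a dict: "time_s": time; "q": joint angles; "dq": joint speeds; "joint_efforts": joint torques, N m; "eef_pos": TCP position; "eef_rot": TCP orientation; "wrist_force": force on the tool from outside, world axes, zero at the start; "torque": the same for the moment, N m; "opening": opening from 0.0 (shut) to 1.0 (fully open).
Only numpy, scipy, OpenCV 4.12 (cv2) and the standard library are available. Lean on these libraries where they do the work, as an engineer would, in place of code of your own. Each camera call takes 0.05 s, during which the arm holds its last target.

## Working session

There is one attempt and no reset: what is moved stays moved. The work goes in short steps, Python scripts to look and compute and a tool call to move; the robot and the scene stay as the last step left them, time stands still between calls to the robot, and variables do not carry over. Pictures are saved under pics/ and viewed, and the job is handed in when it is done.

Besides the shell and the picture viewer there is one more tool, called after "Call:" as name(argument=value, ...), one argument or row to a line, values as JSON. step_arm: Moves the arm, as the interface text tells. Its arguments: {"type":"object","properties":{"plan":{"type":"array"},"fingers":{"type":"number"}},"required":["plan"]}

```bash
mkdir -p pics; ls; cat > h.py <<'E'
import numpy as np,cv2
from bench import telemetry, viewer, ticket, nets, ctrl
def snap(n,f):
    im=viewer.camera(n); cv2.imwrite('pics/'+f,im[:,:,::-1]); return im
E
python3 - <<'E'
from h import *
o=telemetry.get_obs();print({k:np.round(v,4) for k,v in o.items()}, ctrl.tip_reach)
for n in ['scene','side','wrist']:
    c=viewer.get_calibration(n); print(n,c)
    snap(n,n+'1.png')
    for t in ['screw_grip','jar_a','stop_face','rack']:
        print(t,[(np.round(d['extent']),round(d['score'],2)) for d in nets.boxes_of(t,n)][:4])
print(telemetry.get_obs()['time_s'])
E
```

```text
pics
{'time_s': np.float64(0.0), 'q': array([ 0.9627,  0.1815,  1.608 ,  0.    ,  1.3538, -0.2063]), 'dq': array([ 0.0015,  0.0013, -0.0004, -0.0005, -0.0007, -0.0007]), 'joint_efforts': array([-1.40000e-03, -4.44893e+01, -3.51322e+01, -5.00000e-04,
        9.50000e-03, -0.00000e+00]), 'eef_pos': array([0.2245, 0.5287, 0.2174]), 'eef_rot': array([ 3.000e-04,  8.340e-01,  5.518e-01, -8.000e-04]), 'wrist_force': array([-0.4212,  0.597 , -0.1848]), 'torque': array([0.0122, 0.0087, 0.001 ]), 'opening': np.float64(0.9993)} 0.008
scene {'K': array([[431.69787298,   0.        , 274.26463113],
       [  0.        , 431.69787298, 205.929106  ],
       [  0.        ,   0.        ,   1.        ]]), 'dist': array([0.0024329, 0.       , 0.       , 0.       , 0.       ]), 'origin': array([0.94945279, 0.69126958, 1.25207248]), 'orientation': array([0.24104868, 0.06937165, 0.28675829, 0.9245825 ])}
screw_grip [(array([262., 182., 270., 199.]), 0.37)]
jar_a [(array([299., 228., 319., 253.]), 0.85), (array([280., 204., 298., 222.]), 0.82)]
stop_face [(array([260., 187., 290., 210.]), 0.91)]
rack [(arr
[... 538 characters left out ...]
35.]), 0.63), (array([281., 236., 303., 252.]), 0.6)]
stop_face [(array([255., 179., 313., 311.]), 0.72), (array([275., 184., 306., 217.]), 0.55)]
rack [(array([256., 182., 315., 308.]), 0.57)]
wrist {'K': array([[296.95952075,   0.        , 282.4773049 ],
       [  0.        , 296.95952075, 208.81327208],
       [  0.        ,   0.        ,   1.        ]]), 'dist': array([-0.06012567,  0.        ,  0.        ,  0.        ,  0.        ]), 'origin': array([0.1470448 , 0.56056494, 0.37426283]), 'orientation': array([ 0.82229223, -0.13724745, -0.09067222,  0.54477259])}
screw_grip []
jar_a [(array([130., 412., 151., 420.]), 0.67)]
stop_face []
rack [(array([105., 389., 147., 419.]), 0.55)]
0.75
```

```bash
python3 - <<'E'
import cv2
for n,(a,b,c,d) in {'scene':(230,160,370,300),'side':(215,160,355,320)}.items():
    im=cv2.imread(f'pics/{n}1.png'); k=600//(d-b)
    cv2.imwrite(f'pics/{n}1z.png',cv2.resize(im[b:d,a:c],None,fx=k,fy=k,interpolation=cv2.INTER_CUBIC))
E
```

```text
(no output)
```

View pics/scene1.png

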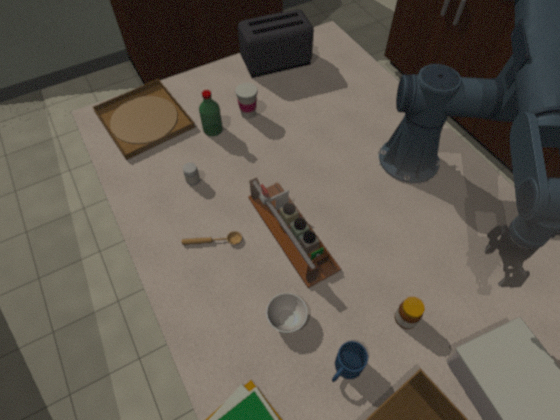

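View pics/side1.png

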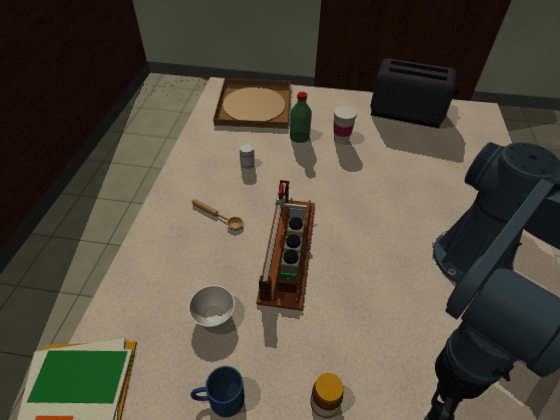

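View pics/wrist1.png

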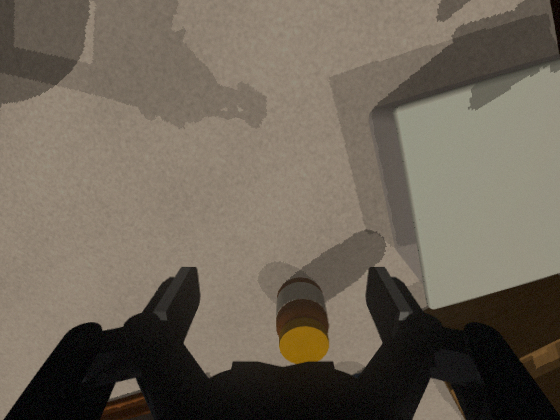

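```bash
echo
```

```text
(no output)
```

View pics/scene1z.png

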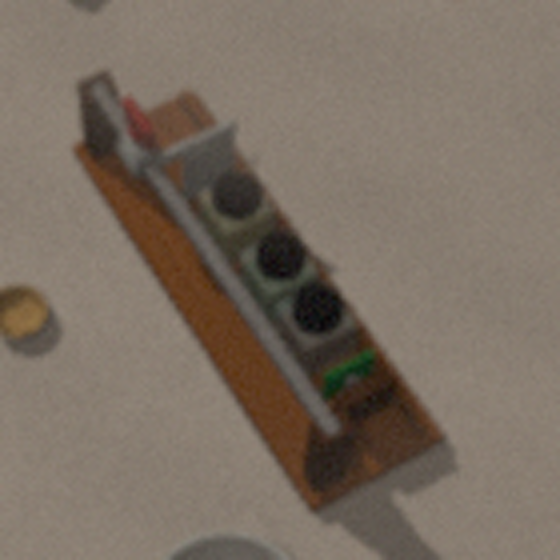

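View pics/side1z.png

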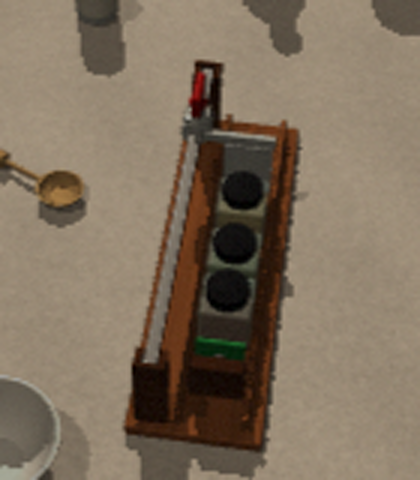

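```bash
cat >> h.py <<'E'
from scipy.spatial.transform import Rotation as R
def rot(q): return R.from_quat(np.r_[q[1:],q[0]]).as_matrix()
def ray(cal,uv):
    p=cv2.undistortPoints(np.array([[uv]],float),cal['K'],cal['dist'])[0,0]
    d=rot(cal['orientation'])@np.array([p[0],-p[1],-1]); return cal['origin'],d/np.linalg.norm(d)
def atz(cal,uv,z):
    o,d=ray(cal,uv); return o+d*(z-o[2])/d[2]
def tri(rs):
    A=sum(np.eye(3)-np.outer(d,d) for o,d in rs);b=sum((np.eye(3)-np.outer(d,d))@o for o,d in rs)
    return np.linalg.solve(A,b)
def proj(cal,P):
    M=rot(cal['orientation']);p=(np.atleast_2d(P)-cal['origin'])@M; p=p*[1,-1,-1]
    return cv2.projectPoints(p,np.zeros(3),np.zeros(3),cal['K'],cal['dist'])[0][:,0]
E
cat > m.py <<'E'
from h import *
S=viewer.get_calibration('scene');D=viewer.get_calibration('side')
pts={'wingtop':((138,118),(199,88)),'rodpad':((333,428),(152,360)),'rodstop':((96,86),(207,72)),'c_padrod':((318,508),(128,428)),'c_pad0':((442,440),(262,445)),
'lidc':((237,194),(242,189)),'lidb':((281,255),(235,243)),'lida':((318,308),(228,290))}
for k,(a,b) in pts.items():
    a=np.array([230,160])+(np.array(a)-1.5)/4; b=np.array([215,160])+(np.array(b)-1)/3
    P=tri([ray(S,a),ray(D,b)]); print(k,np.round(P,4), np.round(proj(S,P)[0]-a,1),np.round(proj(D,P)[0]-b,1))
    for z in (.095,.08): print('   z',z,atz(S,a,z)[:2].round(4),atz(D,b,z)[:2].round(4))
E
python3 m.py
```

```text
wingtop [ 0.5867 -0.0507  0.1441] [ 0.1 -0.8] [-0.6  0.7]
   z 0.095 [ 0.5726 -0.0807] [ 0.5922 -0.1049]
   z 0.08 [ 0.5677 -0.0907] [ 0.5943 -0.1204]
rodpad [0.582  0.2408 0.0986] [ 0.  -0.7] [-0.5  0.7]
   z 0.095 [0.5821 0.2414] [0.5815 0.2361]
   z 0.08 [0.5774 0.2356] [0.5834 0.2263]
rodstop [ 0.5876 -0.1272  0.0971] [ 0.  -0.3] [-0.2  0.2]
   z 0.095 [ 0.5875 -0.1278] [ 0.5875 -0.1305]
   z 0.08 [ 0.5828 -0.1384] [ 0.5895 -0.1465]
c_padrod [0.6011 0.2598 0.0136] [-0.  -0.7] [-0.5  0.7]
   z 0.095 [0.6252 0.2901] [0.5894 0.3046]
   z 0.08 [0.621  0.2849] [0.5914 0.2959]
c_pad0 [0.4813 0.2539 0.0049] [ 0.  -1.3] [-0.9  1.2]
   z 0.095 [0.5174 0.2889] [0.4786 0.3021]
   z 0.08 [0.5118 0.2837] [0.4787 0.2934]
lidc [0.5317 0.0142 0.0774] [ 0.  -0.5] [-0.3  0.4]
   z 0.095 [0.5391 0.026 ] [0.5298 0.028 ]
   z 0.08 [0.5338 0.0173] [0.5308 0.0147]
lidb [0.5298 0.0813 0.0748] [ 0.  -0.5] [-0.3  0.4]
   z 0.095 [0.538  0.0932] [0.5278 0.0959]
   z 0.08 [0.5327 0.0855] [0.5288 0.0838]
lida [0.5291 0.1368 0.0734] [ 0.  -0.6] [-0.4  0.5]
   z 0.095 [0.538  0.1487] [0.5269 0.1511]
   z 0.08 [0.5326 0.1417] [0.5279 0.1398]
```

```bash
cat >> h.py <<'E'
def goal(p,ang):
    o=telemetry.get_obs();M=rot(o['eef_rot']);a=np.degrees(ang) if 0 else ang
    T=np.array([[np.cos(a),np.sin(a),0],[np.sin(a),-np.cos(a),0],[0,0,-1]])
    print('t',o['time_s'],'pos',o['eef_pos'].round(4),'xang',np.degrees(np.arctan2(M[1,0],M[0,0])).round(2),'F',o['wrist_force'].round(2),'open',round(float(o['opening']),3))
    print('shift mm',(M.T@(np.array(p)-o['eef_pos'])*1000).round(1),'turn',np.degrees(R.from_matrix(M.T@T).as_rotvec()).round(2))
E
python3 - <<'E'
from h import *
goal([0.586,-0.05,0.23],np.radians(1))
S=viewer.get_calibration('scene')
for n,uv in dict(bottle=(208,95),cup=(247,95),tin=(190,172)).items(): print(n,atz(S,uv,0.1).round(3))
E
```

```text
t 0.75 pos [0.2249 0.5292 0.2183] xang 66.98 F [ 0.12 -0.18  0.6 ] open 1.0
shift mm [-391.8  558.9  -11.7] turn [-0.   -0.   65.98]
bottle [ 0.548 -0.591  0.1  ]
cup [ 0.415 -0.515  0.1  ]
tin [ 0.761 -0.266  0.1  ]
```

Call:
step_arm(
  plan=[
    [[-0.028, 0.04, -0.002], [0, 0, 8]],
    [[-0.056, 0.08, -0.004], [0, 0, 16]],
    [[-0.084, 0.12, -0.006], [0, 0, 24]],
    [[-0.112, 0.16, -0.008], [0, 0, 32]],
    [[-0.14, 0.2, -0.01], [0, 0, 40]],
  ],
  fingers=100,
)

```text
time_s: 1.25
eef_pos: [0.3548, 0.3206, 0.2286]
eef_rot: [-0.0, 0.973, 0.231, 0.0]
wrist_force: [0.6, 0.1, 0.2]
opening: 0.999
```

```bash
python3 -c "
from h import *
goal([0.586,-0.05,0.23],np.radians(1))"
```

```text
t 1.25 pos [0.3548 0.3206 0.2286] xang 26.68 F [0.62 0.09 0.16] open 0.999
shift mm [ 40.1 434.9  -1.3] turn [-1.000e-02 -5.000e-02  2.568e+01]
```

Call:
step_arm(
  plan=[
    [[0.0045, 0.048, 0], [0, 0, 5]],
    [[0.009, 0.096, 0], [0, 0, 10]],
    [[0.0135, 0.144, 0], [0, 0, 15]],
    [[0.018, 0.192, 0], [0, 0, 20]],
    [[0.0225, 0.24, 0], [0, 0, 25.5]],
  ],
)

```text
time_s: 1.75
eef_pos: [0.484, 0.1166, 0.2287]
eef_rot: [-0.0, 1.0, 0.011, 0.0]
wrist_force: [0.1, 0.4, -0.3]
opening: 0.999
```

```bash
python3 -c "
from h import *
goal([0.586,-0.05,0.23],np.radians(1))"
```

```text
t 1.75 pos [0.484  0.1166 0.2287] xang 1.25 F [ 0.06  0.43 -0.29] open 0.999
shift mm [ 98.4 168.8  -1.3] turn [-0.01 -0.05  0.25]
```

Call:
step_arm(
  plan=[
    [[0.024, 0.042, 0], [0, 0, 0]],
    [[0.048, 0.084, 0], [0, 0, 0]],
    [[0.072, 0.126, 0], [0, 0, 0]],
    [[0.098, 0.168, 0], [0, 0, 0]],
    [[0.098, 0.168, 0], [0, 0, 0]],
  ],
)

```text
time_s: 2.25
eef_pos: [0.5877, -0.0525, 0.2279]
eef_rot: [0.001, 1.0, 0.01, 0.0]
wrist_force: [-0.5, 0.8, 0.1]
opening: 0.998
```

```bash
python3 -c "
from h import *
goal([0.586,-0.05,0.23],np.radians(1))
W=viewer.get_calibration('wrist');snap('wrist','w2.png')
S=viewer.get_calibration('scene');snap('scene','s2.png')
for z in (.136,.149): print(proj(W,[[0.5867,-.0507,z]]))
print(W['origin'],rot(W['orientation']).round(3))
print(nets.boxes_of('screw_grip','wrist'))"
```

```text
t 2.25 pos [ 0.5877 -0.0525  0.2279] xang 1.17 F [-0.54  0.78  0.15] open 0.998
shift mm [-1.6 -2.5 -2.1] turn [ 0.11 -0.05  0.17]
[[282.17507869 203.67643329]]
[[282.17837267 208.49818491]]
[0.58492812 0.0300429  0.38370737] [[ 1.    -0.02  -0.008]
 [ 0.022  0.945  0.326]
 [ 0.001 -0.326  0.945]]
[{'extent': [269.0, 177.6, 291.6, 231.6], 'score': 0.59}]
```

View pics/w2.png

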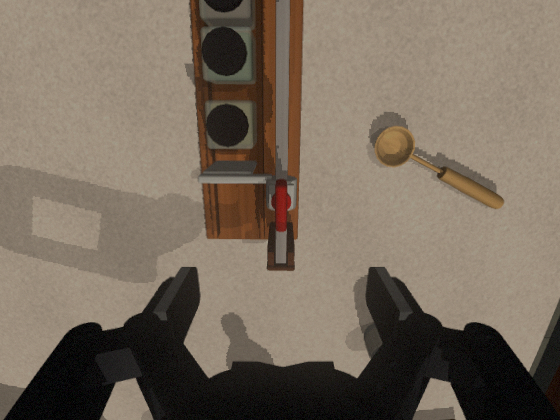

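```bash
python3 -c "
from h import *
im=cv2.imread('pics/w2.png')[160:280,220:340]
cv2.imwrite('pics/w2z.png',cv2.resize(im,None,fx=5,fy=5,interpolation=cv2.INTER_CUBIC))"
```

```text
(no output)
```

View pics/w2z.png

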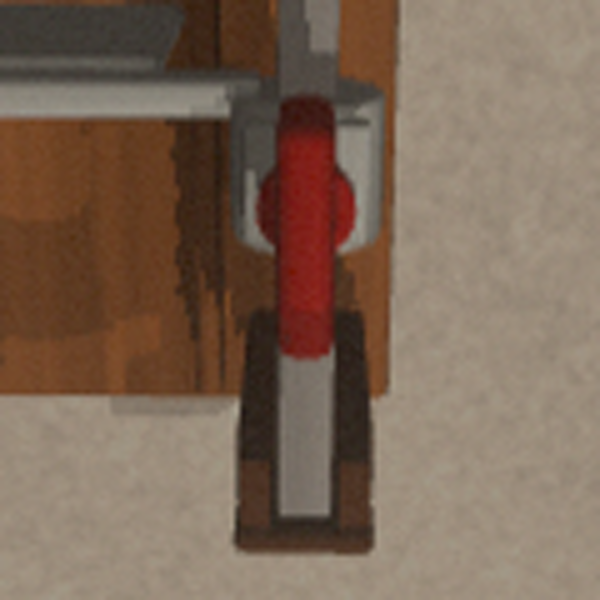

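```bash
python3 -c "
from h import *
W=viewer.get_calibration('wrist')
f=lambda u,v:(220+(u-2)/5,160+(v-2)/5)
a=f(306,133);b=f(306,357)
for z in (.147,.149): print(atz(W,a,z),atz(W,b,z))
print(atz(W,f(306,97),.123),'rod end bottom',atz(W,f(304,518),.101), 'knob',atz(W,f(258,207),.118),atz(W,f(355,207),.118))
print('plate',atz(W,f(100,118),.08),atz(W,f(230,85),.111),atz(W,f(380,85),.111))
print('base corner',atz(W,f(386,393),.014),atz(W,f(386,393),.0))
"
```

```text
[ 0.58228434 -0.02628141  0.147     ] [ 0.58325894 -0.06622342  0.147     ]
[ 0.58228391 -0.02576231  0.149     ] [ 0.58325028 -0.06536714  0.149     ]
[ 0.58212642 -0.02584391  0.123     ] rod end bottom [ 0.58394289 -0.12357158  0.101     ] knob [ 0.57363619 -0.04835085  0.118     ] [ 0.59183044 -0.04786951  0.118     ]
plate [ 0.53886368 -0.04153193  0.08      ] [ 0.56781964 -0.02672125  0.111     ] [ 0.59593302 -0.02598128  0.111     ]
base corner [ 0.60590778 -0.13324811  0.014     ] [ 6.06803754e-01 -1.39623621e-01 -5.55111512e-17]
```

```bash
python3 -c "
from h import *
goal([0.583,-0.047,0.128],np.radians(1.4))"
```

```text
t 2.4 pos [ 0.5851 -0.0469  0.2279] xang 1.43 F [ 0.63  0.85 -0.81] open 0.996
shift mm [-2.   0.1 99.9] turn [-0.04  0.06  0.03]
```

```bash
python3 -c "
from h import *
W=viewer.get_calibration('wrist');print(W['origin']);snap('wrist','w3.png')
im=cv2.imread('pics/w3.png')[160:280,220:340]
cv2.imwrite('pics/w3z.png',cv2.resize(im,None,fx=5,fy=5,interpolation=cv2.INTER_CUBIC))
goal([0.583,-0.047,0.128],np.radians(1.4))"
```

```text
[0.58223359 0.03521109 0.38392007]
t 2.45 pos [ 0.5849 -0.0462  0.2281] xang 1.5 F [-0.83  1.17 -0.11] open 1.002
shift mm [ -1.9   0.8 100.1] turn [-0.03  0.04  0.1 ]
```

View pics/w3z.png

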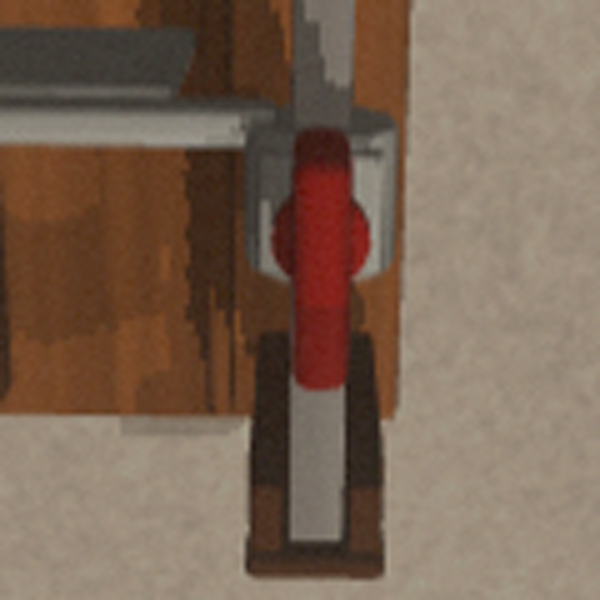

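```bash
python3 -c "
from h import *
W=viewer.get_calibration('wrist');print(W['origin'])
f=lambda u,v:(220+(u-2)/5,160+(v-2)/5)
for z in (.147,.149): print(atz(W,f(325,163),z),atz(W,f(319,389),z))
print(atz(W,f(325,127),.123),'rod end',atz(W,f(316,542),.101), 'knob',atz(W,f(272,239),.118),atz(W,f(370,239),.118))
goal([0.583,-0.05,0.128],np.radians(1.4))"
```

```text
[0.58193308 0.03592271 0.38412434]
[ 0.58540612 -0.03068973  0.147     ] [ 0.58557451 -0.07163742  0.147     ]
[ 0.58537682 -0.03012789  0.149     ] [ 0.5855438  -0.07073021  0.149     ]
[ 0.58555729 -0.03067359  0.123     ] rod end [ 0.58666352 -0.12884264  0.101     ] knob [ 0.5762516  -0.05401839  0.118     ] [ 0.5947824  -0.05350803  0.118     ]
t 2.45 pos [ 0.5849 -0.0462  0.2281] xang 1.5 F [-0.83  1.17 -0.11] open 1.002
shift mm [ -2.    3.8 100.1] turn [-0.03  0.04  0.1 ]
```

Call:
step_arm(
  plan=[
    [[0.0005, 0.002, 0.025], [0, 0, 0.5]],
    [[0.0005, 0.005, 0.05], [0, 0, 0.5]],
    [[0.0005, 0.005, 0.075], [0, 0, 0.5]],
    [[0.0005, 0.005, 0.1], [0, 0, 0.5]],
    [[0.0005, 0.005, 0.1], [0, 0, 0.5]],
  ],
)

```text
time_s: 2.95
eef_pos: [0.5829, -0.0496, 0.1249]
eef_rot: [-0.001, 1.0, 0.01, -0.003]
wrist_force: [-0.7, 0.3, -0.7]
opening: 0.997
```

Call:
step_arm(
  plan=[
    [[0, 0, 0], [0, 0, 0]],
    [[0, 0, 0], [0, 0, 0]],
  ],
)

```text
time_s: 3.15
eef_pos: [0.5871, -0.0515, 0.1303]
eef_rot: [0.0, 1.0, 0.009, 0.001]
wrist_force: [0.7, -0.2, 0.2]
opening: 1.004
```

```bash
python3 -c "
from h import *
goal([0.5855,-0.051,0.128],np.radians(1.))
snap('wrist','w4.png');snap('side','d4.png')
goal([0.5855,-0.051,0.128],np.radians(1.))
im=cv2.imread('pics/d4.png')[150:290,225:365]
cv2.imwrite('pics/d4z.png',cv2.resize(im,None,fx=4,fy=4,interpolation=cv2.INTER_CUBIC))"
```

```text
t 3.15 pos [ 0.5871 -0.0515  0.1303] xang 1.04 F [ 0.72 -0.17  0.2 ] open 1.004
shift mm [-1.6 -0.6  2.3] turn [ 0.05 -0.16  0.04]
t 3.25 pos [ 0.5872 -0.0519  0.1302] xang 1.01 F [-0.69  0.04  1.15] open 1.001
shift mm [-1.7 -0.9  2.2] turn [ 0.05 -0.17  0.01]
```

View pics/w4.png

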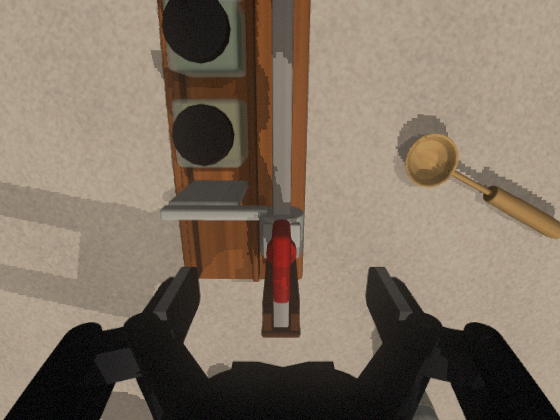

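View pics/d4z.png

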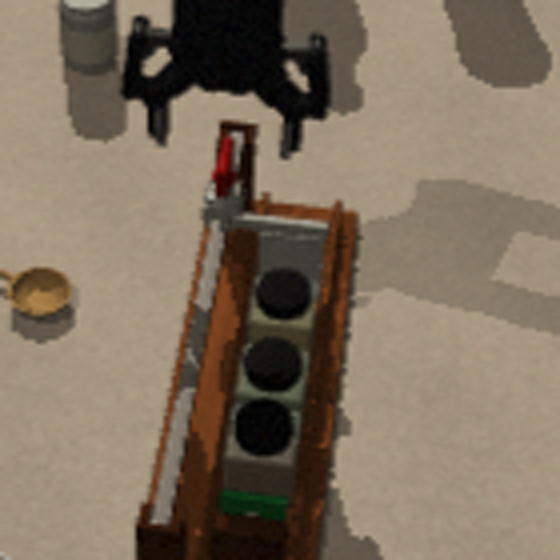

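```bash
python3 -c "
from h import *
W=viewer.get_calibration('wrist')
o=telemetry.get_obs();M=rot(o['eef_rot']);p=o['eef_pos']
print('axis pts tip,tcp,grasp,-24'); print(proj(W,[p+M[:,2]*d for d in (.008,0,-.011,-.024)]).round(1))
print(proj(W,[p+M@[s*.0425,0,d] for s in(-1,1) for d in (-.005,-.02)]).round(1))
for z in(.149,): print(proj(W,[[.5855,-.051+e,z] for e in (.021,0,-.021)]).round(1))
im=cv2.imread('pics/w4.png')[190:350,200:400]
cv2.imwrite('pics/w4z.png',cv2.resize(im,None,fx=3.75,fy=3.75,interpolation=cv2.INTER_CUBIC))
"
```

```text
axis pts tip,tcp,grasp,-24
[[283.8 248.8]
 [283.8 255. ]
 [283.9 264.3]
 [284.  277. ]]
[[209.8 258.8]
 [203.3 272.6]
 [357.9 259. ]
 [364.6 272.7]]
[[281.7 233.7]
 [281.  270.2]
 [280.3 303.4]]
```

View pics/w4z.png

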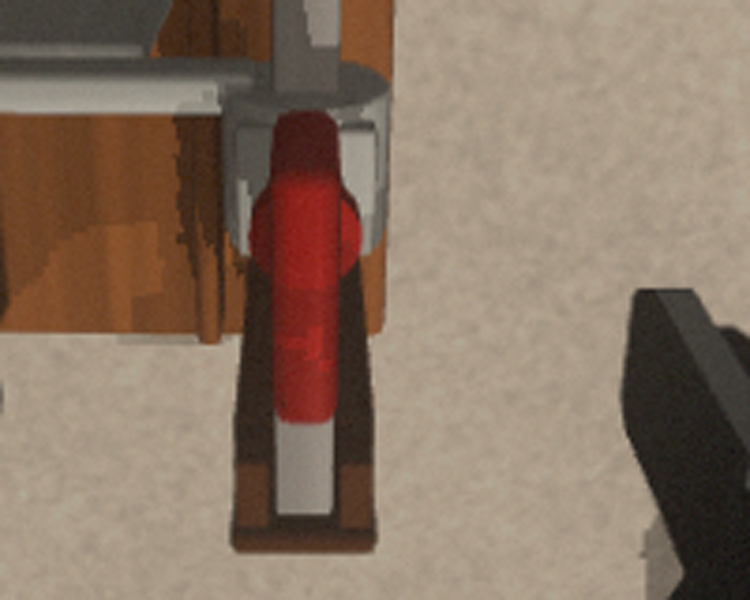

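```bash
python3 -c "
from h import *
D=viewer.get_calibration('side')
o=telemetry.get_obs();M=rot(o['eef_rot']);p=o['eef_pos']
for d in (.008,-.005,-.018):
  q=proj(D,[p+M@[s*.05,0,d] for s in(-1,1)]); print(d,((q-[225,150])*4).round(0))
a=proj(D,[[.5855,-.051,.149],[.5855,-.03,.149],[.5855,-.072,.149]]);print(((a-[225,150])*4).round())
print((M.T@(viewer.get_calibration('wrist')['origin']-p)))
"
```

```text
0.008 [[287. 186.]
 [155. 172.]]
-0.005 [[288. 174.]
 [155. 159.]]
-0.018 [[289. 161.]
 [155. 147.]]
[[224. 154.]
 [219. 174.]
 [228. 135.]]
[-0.00092727 -0.08223302 -0.15602612]
```

```bash
python3 -c "
import cv2
im=cv2.imread('pics/d4.png')[150:210,245:315]
cv2.imwrite('pics/d4y.png',cv2.resize(im,None,fx=10,fy=10,interpolation=cv2.INTER_CUBIC))"
```

```text
(no output)
```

View pics/d4y.png

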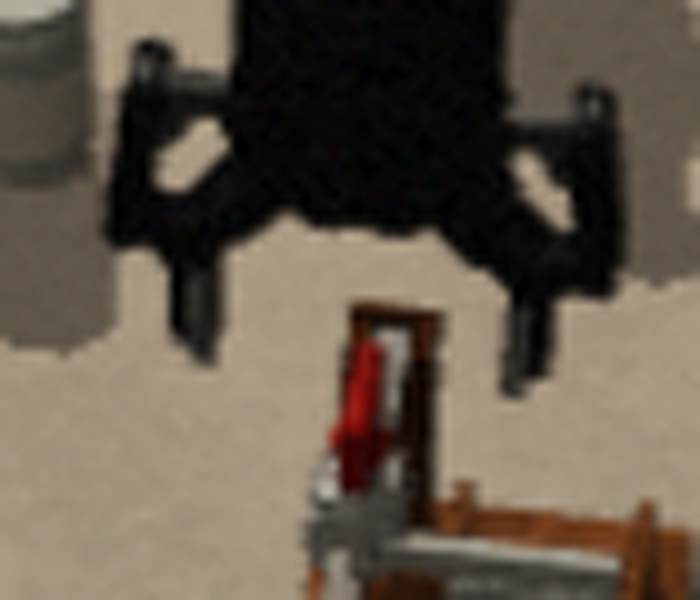

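```bash
python3 -c "
from h import *
D=viewer.get_calibration('side');W=viewer.get_calibration('wrist')
o=telemetry.get_obs();M=rot(o['eef_rot']);p=o['eef_pos']
for y in (-.011,.011):
 for d in (-.005,-.018,-.03):
  P=[p+M@[s*x,y,d] for s in(-1,1) for x in (.0425,.05)]
  print(y,d,((proj(D,P)-[245,150])*10).round(0).tolist(),proj(W,P).round().tolist())
"
```

```text
-0.011 -0.005 [[490.0, 457.0], [515.0, 460.0], [207.0, 426.0], [182.0, 423.0]] [[208.0, 241.0], [195.0, 241.0], [360.0, 242.0], [373.0, 242.0]]
-0.011 -0.018 [[492.0, 426.0], [518.0, 428.0], [206.0, 394.0], [181.0, 392.0]] [[202.0, 252.0], [188.0, 252.0], [366.0, 252.0], [380.0, 252.0]]
-0.011 -0.03 [[494.0, 396.0], [520.0, 399.0], [206.0, 365.0], [181.0, 362.0]] [[196.0, 264.0], [181.0, 263.0], [372.0, 264.0], [387.0, 264.0]]
0.011 -0.005 [[498.0, 406.0], [523.0, 409.0], [218.0, 375.0], [194.0, 373.0]] [[211.0, 275.0], [199.0, 275.0], [356.0, 276.0], [369.0, 276.0]]
0.011 -0.018 [[500.0, 375.0], [525.0, 377.0], [218.0, 344.0], [193.0, 341.0]] [[206.0, 288.0], [192.0, 288.0], [362.0, 288.0], [375.0, 288.0]]
0.011 -0.03 [[502.0, 345.0], [528.0, 348.0], [218.0, 314.0], [193.0, 312.0]] [[200.0, 302.0], [186.0, 301.0], [368.0, 302.0], [382.0, 302.0]]
```

Call:
step_arm(
  plan=[
    [[0, 0, 0], [0, 0, 0]],
    [[0, 0, 0], [0, 0, 0]],
    [[0, 0, 0], [0, 0, 0]],
  ],
  fingers=35,
)

```text
time_s: 3.55
eef_pos: [0.5862, -0.052, 0.1286]
eef_rot: [0.0, 1.0, 0.008, 0.0]
wrist_force: [-0.6, 0.2, 0.5]
opening: 0.517
```

```bash
python3 -c "
from h import *
snap('wrist','w5.png');snap('side','d5.png')
goal([0.5855,-0.051,0.128],np.radians(1.))
im=cv2.imread('pics/d5.png')[150:210,245:315]
cv2.imwrite('pics/d5y.png',cv2.resize(im,None,fx=10,fy=10,interpolation=cv2.INTER_CUBIC))
D=viewer.get_calibration('side');W=viewer.get_calibration('wrist')
o=telemetry.get_obs();M=rot(o['eef_rot']);p=o['eef_pos']; x=.0425*o['opening']
for y in (-.011,.011):
 for d in (.008,-.005,-.018,-.03):
  P=[p+M@[s*x,y,d] for s in(-1,1)]
  print(y,d,((proj(D,P)-[245,150])*10).round(0).tolist(),proj(W,P).round().tolist())
"
```

```text
t 3.65 pos [ 0.5861 -0.052   0.1284] xang 0.97 F [ 0.95  0.3  -0.58] open 0.352
shift mm [-0.5 -1.   0.4] turn [-0.   -0.   -0.03]
-0.011 0.008 [[400.0, 482.0], [301.0, 472.0]] [[259.0, 232.0], [309.0, 232.0]]
-0.011 -0.005 [[402.0, 452.0], [302.0, 441.0]] [[257.0, 242.0], [311.0, 242.0]]
-0.011 -0.018 [[403.0, 420.0], [302.0, 409.0]] [[255.0, 252.0], [313.0, 252.0]]
-0.011 -0.03 [[404.0, 391.0], [303.0, 380.0]] [[253.0, 264.0], [315.0, 264.0]]
0.011 0.008 [[409.0, 432.0], [312.0, 421.0]] [[260.0, 265.0], [308.0, 265.0]]
0.011 -0.005 [[411.0, 401.0], [312.0, 390.0]] [[258.0, 276.0], [309.0, 276.0]]
0.011 -0.018 [[412.0, 369.0], [313.0, 359.0]] [[256.0, 289.0], [311.0, 289.0]]
0.011 -0.03 [[413.0, 340.0], [313.0, 329.0]] [[254.0, 302.0], [314.0, 302.0]]
```

View pics/w5.png

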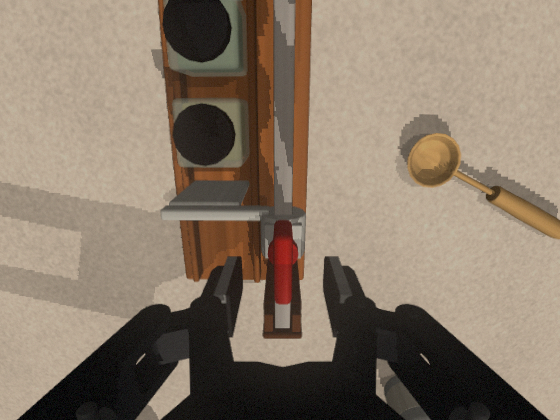

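View pics/d5y.png

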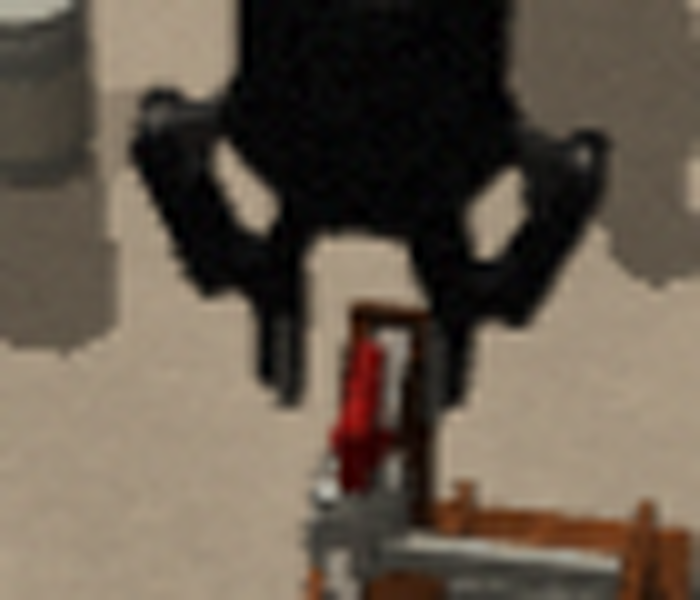

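Call:
step_arm(
  plan=[
    [[0, -0.0005, 0.003], [0, 0, 0]],
    [[0, -0.0005, 0.005], [0, 0, 0]],
    [[0, -0.0005, 0.005], [0, 0, 0]],
  ],
  fingers=20,
)

```text
time_s: 3.95
eef_pos: [0.5856, -0.0513, 0.1226]
eef_rot: [-0.0, 1.0, 0.009, -0.001]
wrist_force: [0.9, -0.2, -0.3]
opening: 0.201
```

Call:
step_arm(
  plan=[
    [[0, 0, 0], [0, 0, 0]],
    [[0, 0, 0], [0, 0, 0]],
    [[0, 0, 0], [0, 0, 0]],
  ],
  fingers=0,
)

```text
time_s: 4.25
eef_pos: [0.5861, -0.0513, 0.1231]
eef_rot: [-0.0, 1.0, 0.009, 0.0]
wrist_force: [1.3, 0.2, -2.2]
opening: 0.092
```

```bash
python3 -c "
from h import *
snap('wrist','w6.png');snap('side','d6.png')
goal([0.5855,-0.051,0.123],np.radians(1.))
im=cv2.imread('pics/d6.png')[150:210,245:315]
cv2.imwrite('pics/d6y.png',cv2.resize(im,None,fx=10,fy=10,interpolation=cv2.INTER_CUBIC))
D=viewer.get_calibration('side');W=viewer.get_calibration('wrist')
o=telemetry.get_obs();M=rot(o['eef_rot']);p=o['eef_pos']; x=.0425*o['opening']
for y in (-.011,.011):
 for d in (.008,-.005,-.018,-.03):
  P=[p+M@[s*x,y,d] for s in(-1,1)]
  print(y,d,((proj(D,P)-[245,150])*10).round(0).tolist(),proj(W,P).round().tolist())
"
```

```text
t 4.35 pos [ 0.5861 -0.0513  0.1232] xang 0.98 F [ 1.35  0.44 -2.74] open 0.094
shift mm [-0.6 -0.3  0.2] turn [-0.01 -0.01 -0.02]
-0.011 0.008 [[363.0, 492.0], [337.0, 489.0]] [[277.0, 232.0], [291.0, 232.0]]
-0.011 -0.005 [[364.0, 462.0], [337.0, 459.0]] [[277.0, 242.0], [291.0, 242.0]]
-0.011 -0.018 [[365.0, 430.0], [338.0, 427.0]] [[276.0, 252.0], [292.0, 252.0]]
-0.011 -0.03 [[366.0, 401.0], [339.0, 398.0]] [[276.0, 264.0], [293.0, 264.0]]
0.011 0.008 [[373.0, 441.0], [347.0, 439.0]] [[277.0, 265.0], [290.0, 265.0]]
0.011 -0.005 [[374.0, 411.0], [347.0, 408.0]] [[277.0, 276.0], [291.0, 276.0]]
0.011 -0.018 [[375.0, 379.0], [348.0, 377.0]] [[277.0, 289.0], [291.0, 289.0]]
0.011 -0.03 [[376.0, 350.0], [349.0, 347.0]] [[276.0, 302.0], [292.0, 302.0]]
```

View pics/w6.png

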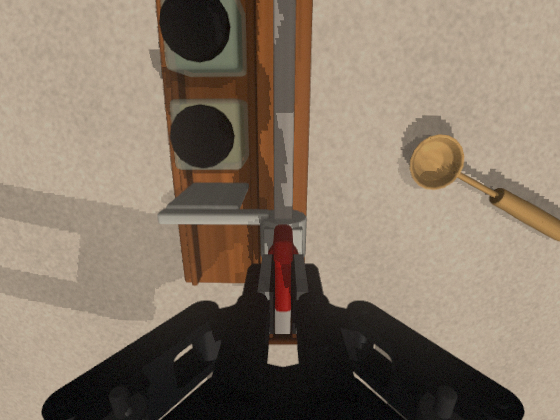

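View pics/d6y.png

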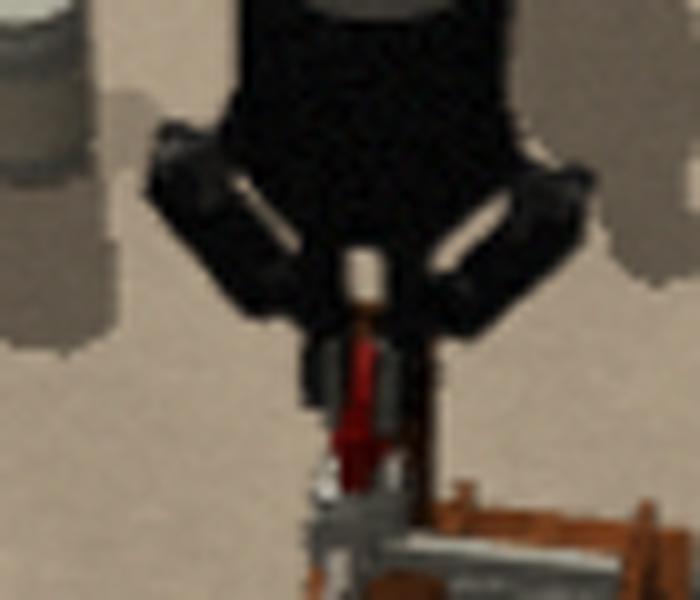

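Call:
step_arm(
  plan=[
    [[0, 0, 0], [0, 0, -5]],
    [[0, 0, 0], [0, 0, -10]],
    [[0, 0, 0], [0, 0, -15]],
    [[0, 0, -0.0003], [0, 0, -20]],
    [[0, 0, -0.0003], [0, 0, -20]],
  ],
)

```text
time_s: 4.85
eef_pos: [0.5863, -0.0513, 0.1233]
eef_rot: [-0.0, 0.983, 0.182, 0.0]
wrist_force: [3.5, 1.1, -4.4]
opening: 0.098
```

```bash
python3 -c "
from h import *
goal([0.5855,-0.051,0.123],np.radians(1.));print(telemetry.get_obs()['torque'])
snap('wrist','w7.png')"
```

```text
t 4.85 pos [ 0.5863 -0.0513  0.1233] xang 21.02 F [ 3.49  1.09 -4.4 ] open 0.098
shift mm [-0.7 -0.6  0.3] turn [-0.   -0.04 20.02]
[ 0.10761858 -0.68562163  0.12435111]
```

View pics/w7.png

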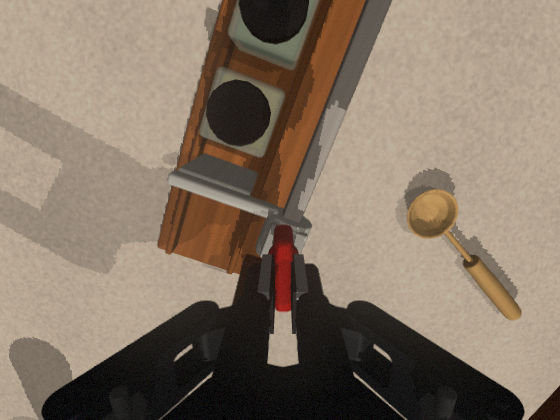

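Call:
step_arm(
  plan=[
    [[0, 0, 0], [0, 0, -8]],
    [[0, 0, -0.0002], [0, 0, -16]],
    [[0, 0, -0.0004], [0, 0, -24]],
    [[0, 0, -0.0006], [0, 0, -32]],
    [[0, 0, -0.0008], [0, 0, -39]],
  ],
)

```text
time_s: 5.4
eef_pos: [0.5868, -0.0512, 0.124]
eef_rot: [0.0, 0.865, 0.501, 0.001]
wrist_force: [7.0, 0.8, -9.1]
opening: 0.093
```

Call:
step_arm(
  plan=[
    [[0, 0, 0], [0, 0, 0]],
    [[0, 0, 0], [0, 0, 0]],
  ],
)

```text
time_s: 5.6
eef_pos: [0.5868, -0.0512, 0.124]
eef_rot: [0.0, 0.867, 0.499, 0.001]
wrist_force: [7.7, 1.2, -8.0]
opening: 0.101
```

```bash
python3 -c "
from h import *
goal([0.5855,-0.051,0.123],np.radians(60.));print(telemetry.get_obs()['torque'])
snap('wrist','w8.png')"
```

```text
t 5.6 pos [ 0.5868 -0.0512  0.124 ] xang 59.86 F [ 7.73  1.17 -7.96] open 0.101
shift mm [-0.5 -1.3  1. ] turn [ 0.08 -0.07 -0.14]
[ 0.16097094 -1.26075472  0.12525776]
```

View pics/w8.png

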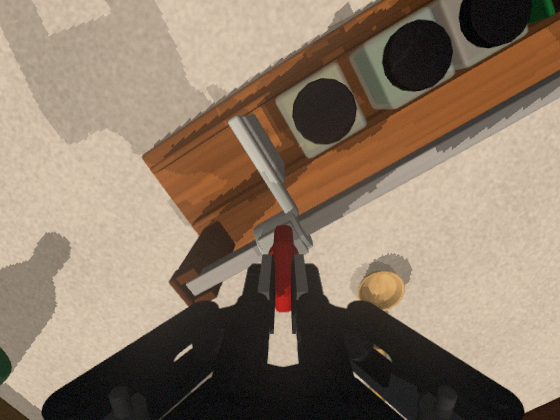

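```bash
python3 - <<'E'
from h import *
S=viewer.get_calibration('scene');D=viewer.get_calibration('side')
for n,(a,b) in {'padtopL':((322,383),(195,342)),'padtopR':((374,353),(245,342)),'mid':((350,370),(220,342))}.items():
    a=np.array([230,160])+(np.array(a)-1.5)/4; b=np.array([215,160])+(np.array(b)-1)/3
    P=tri([ray(S,a),ray(D,b)]); print(n,P.round(4),atz(S,a,.055),atz(D,b,.055))
E
```

```text
padtopL [0.553  0.184  0.0499] [0.5564182  0.18882842 0.055     ] [0.55129522 0.18438827 0.055     ]
padtopR [0.5076 0.1865 0.0634] [0.50687978 0.18630141 0.055     ] [0.50632727 0.17687608 0.055     ]
mid [0.5303 0.1879 0.0594] [0.53136268 0.18983153 0.055     ] [0.52881841 0.18063562 0.055     ]
```

Call:
step_arm(
  plan=[
    [[-0.0003, -0.0006, 0.0006], [0, 0, 0]],
    [[-0.0003, -0.0006, 0.0006], [0, 0, 0]],
  ],
)

```text
time_s: 5.85
eef_pos: [0.5868, -0.0513, 0.1239]
eef_rot: [0.001, 0.867, 0.499, 0.001]
wrist_force: [7.6, 0.6, -6.8]
opening: 0.093
```

```bash
python3 -c "
from h import *
goal([0.5855,-0.051,0.123],np.radians(60.))
D=viewer.get_calibration('side');S=viewer.get_calibration('scene')
snap('scene','s9.png')"
```

```text
t 5.85 pos [ 0.5868 -0.0513  0.1239] xang 59.84 F [ 7.58  0.64 -6.75] open 0.093
shift mm [-0.4 -1.2  0.9] turn [ 0.16 -0.09 -0.16]
```

```bash
python3 -c "
import cv2
im=cv2.imread('pics/s9.png')[160:300,230:370]
cv2.imwrite('pics/s9z.png',cv2.resize(im,None,fx=4,fy=4,interpolation=cv2.INTER_CUBIC))"
```

```text
(no output)
```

View pics/s9z.png

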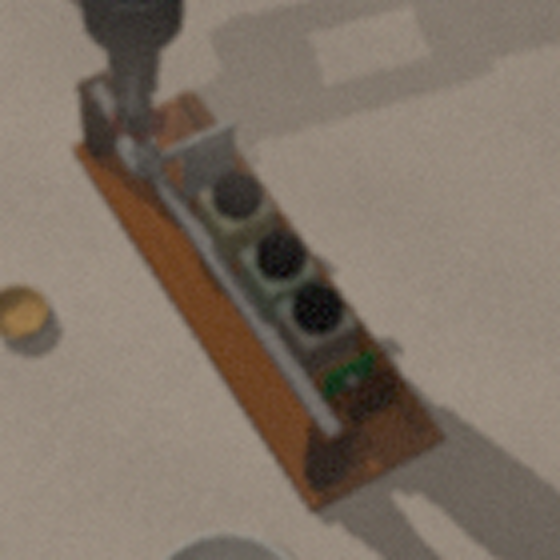

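Call:
step_arm(
  plan=[
    [[0.0034, -0.0021, 0], [0, 0, 0]],
    [[0.0069, -0.0041, 0], [0, 0, 0]],
    [[0.0103, -0.0062, 0], [0, 0, 0]],
    [[0.0137, -0.0082, 0], [0, 0, 0]],
    [[0.0172, -0.0103, 0], [0, 0, 0]],
  ],
)

```text
time_s: 6.4
eef_pos: [0.5866, -0.0318, 0.1239]
eef_rot: [0.001, 0.867, 0.499, 0.001]
wrist_force: [7.7, -2.1, -7.1]
opening: 0.097
```

```bash
python3 -c "
from h import *
goal([0.5855,-0.031,0.123],np.radians(60.))
snap('side','d10.png')
im=cv2.imread('pics/d10.png')[160:300,225:345]
cv2.imwrite('pics/d10z.png',cv2.resize(im,None,fx=4,fy=4,interpolation=cv2.INTER_CUBIC))"
```

```text
t 6.4 pos [ 0.5866 -0.0318  0.1239] xang 59.83 F [ 7.74 -2.08 -7.07] open 0.097
shift mm [ 0.1 -1.3  0.9] turn [ 0.21 -0.04 -0.17]
```

View pics/d10z.png

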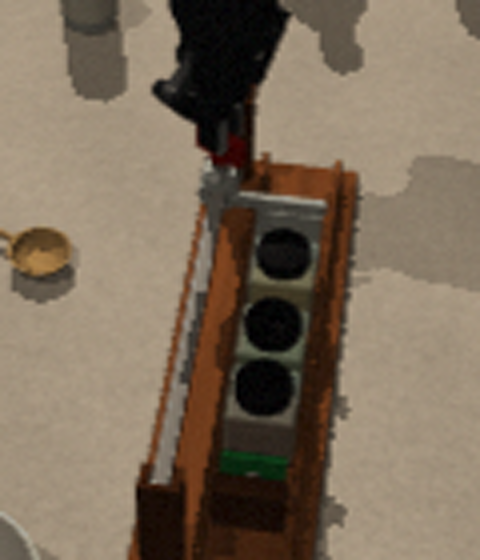

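Call:
step_arm(
  plan=[
    [[0.0034, -0.0021, 0], [0, 0, 0]],
    [[0.0069, -0.0041, 0], [0, 0, 0]],
    [[0.0103, -0.0062, 0], [0, 0, 0]],
    [[0.0137, -0.0082, 0], [0, 0, 0]],
    [[0.0172, -0.0103, 0], [0, 0, 0]],
  ],
)

```text
time_s: 6.95
eef_pos: [0.5863, -0.0121, 0.124]
eef_rot: [0.002, 0.867, 0.499, 0.001]
wrist_force: [8.7, -2.5, -7.5]
opening: 0.094
```

Call:
step_arm(
  plan=[
    [[0.0017, -0.001, 0], [0, 0, 0]],
    [[0.0034, -0.0021, 0], [0, 0, 0]],
    [[0.0051, -0.0031, 0], [0, 0, 0]],
    [[0.0069, -0.0041, 0], [0, 0, 0]],
    [[0.0086, -0.0051, 0], [0, 0, 0]],
  ],
)

```text
time_s: 7.45
eef_pos: [0.5862, -0.0024, 0.124]
eef_rot: [0.002, 0.867, 0.499, 0.001]
wrist_force: [8.5, -2.5, -7.0]
opening: 0.093
```

```bash
python3 -c "
from h import *
goal([0.5855,-0.031,0.123],np.radians(60.))
snap('side','d11.png')
im=cv2.imread('pics/d11.png')[160:300,225:345]
cv2.imwrite('pics/d11z.png',cv2.resize(im,None,fx=4,fy=4,interpolation=cv2.INTER_CUBIC))"
```

```text
t 7.45 pos [ 0.5862 -0.0024  0.124 ] xang 59.83 F [ 8.49 -2.48 -7.05] open 0.093
shift mm [-25.1  13.7   1. ] turn [ 0.24 -0.   -0.17]
```

View pics/d11z.png

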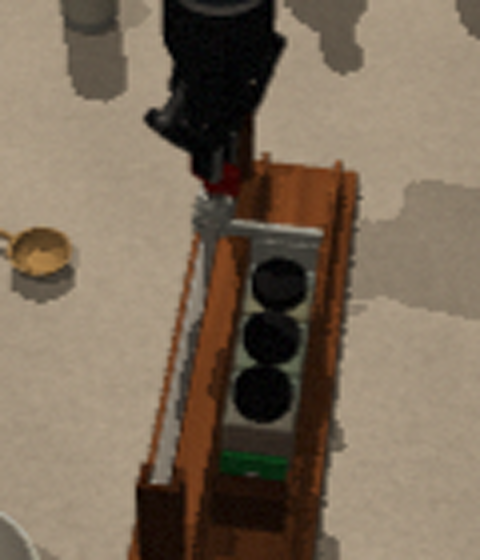

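Call:
step_arm(
  plan=[
    [[0.0009, -0.0005, 0], [0, 0, 0]],
    [[0.0017, -0.001, 0], [0, 0, 0]],
    [[0.0026, -0.0015, 0], [0, 0, 0]],
    [[0.0034, -0.0021, 0], [0, 0, 0]],
    [[0.0043, -0.0026, 0], [0, 0, 0]],
  ],
)

```text
time_s: 8.0
eef_pos: [0.5862, 0.0026, 0.124]
eef_rot: [0.002, 0.867, 0.499, 0.001]
wrist_force: [9.0, -3.7, -7.5]
opening: 0.097
```

Call:
step_arm(
  plan=[
    [[0.0009, -0.0005, 0], [0, 0, 0]],
    [[0.0017, -0.001, 0], [0, 0, 0]],
    [[0.0026, -0.0015, 0], [0, 0, 0]],
  ],
)

```text
time_s: 8.3
eef_pos: [0.5861, 0.0056, 0.1239]
eef_rot: [0.002, 0.867, 0.499, 0.001]
wrist_force: [7.9, -3.8, -7.8]
opening: 0.096
```

Call:
step_arm(
  plan=[
    [[0.0009, -0.0005, 0], [0, 0, 0]],
    [[0.0017, -0.001, 0], [0, 0, 0]],
  ],
)

```text
time_s: 8.5
eef_pos: [0.5861, 0.0076, 0.124]
eef_rot: [0.002, 0.867, 0.499, 0.001]
wrist_force: [8.0, -2.9, -6.9]
opening: 0.09
```

```bash
python3 -c "
from h import *
goal([0.5855,-0.031,0.123],np.radians(60.))
snap('side','d12.png')
im=cv2.imread('pics/d12.png')[160:300,225:345]
cv2.imwrite('pics/d12z.png',cv2.resize(im,None,fx=4,fy=4,interpolation=cv2.INTER_CUBIC))"
```

```text
t 8.5 pos [0.5861 0.0076 0.124 ] xang 59.83 F [ 7.99 -2.94 -6.88] open 0.09
shift mm [-33.6  18.8   1. ] turn [ 0.24 -0.01 -0.17]
```

View pics/d12z.png

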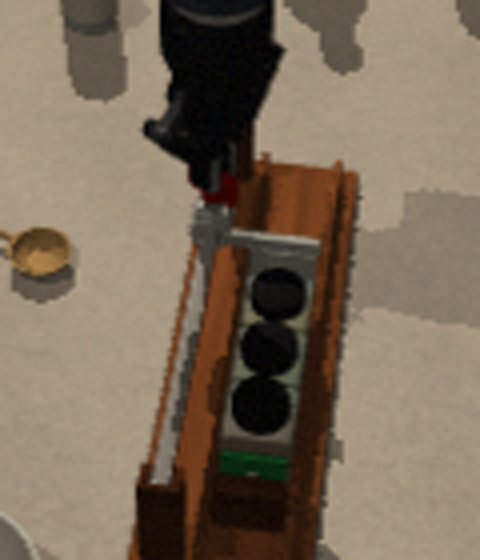

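Call:
step_arm(
  plan=[
    [[0.0009, -0.0005, 0], [0, 0, 0]],
    [[0.0017, -0.001, 0], [0, 0, 0]],
  ],
)

```text
time_s: 8.75
eef_pos: [0.5861, 0.0095, 0.1239]
eef_rot: [0.002, 0.867, 0.499, 0.001]
wrist_force: [7.6, -3.4, -8.3]
opening: 0.097
```

Call:
step_arm(
  plan=[
    [[0.0009, -0.0005, 0], [0, 0, 0]],
    [[0.0017, -0.001, 0], [0, 0, 0]],
  ],
)

```text
time_s: 8.95
eef_pos: [0.5861, 0.0115, 0.124]
eef_rot: [0.002, 0.867, 0.499, 0.001]
wrist_force: [7.6, -2.8, -7.9]
opening: 0.094
```

Call:
step_arm(
  plan=[
    [[0.0009, -0.0005, 0], [0, 0, 0]],
    [[0.0017, -0.001, 0], [0, 0, 0]],
  ],
)

```text
time_s: 9.15
eef_pos: [0.5861, 0.0131, 0.124]
eef_rot: [0.002, 0.867, 0.499, 0.001]
wrist_force: [8.0, -5.1, -7.9]
opening: 0.096
```

Call:
step_arm(
  plan=[
    [[0.0004, -0.0003, 0], [0, 0, 0]],
    [[0.0009, -0.0005, 0], [0, 0, 0]],
  ],
)

```text
time_s: 9.35
eef_pos: [0.5861, 0.0135, 0.124]
eef_rot: [0.002, 0.867, 0.499, 0.001]
wrist_force: [8.5, -7.0, -7.4]
opening: 0.095
```

```bash
python3 -c "
from h import *
print(telemetry.get_obs()['wrist_force'],telemetry.get_obs()['torque'])"
```

```text
[ 8.49131611 -7.01407781 -7.41085505] [-1.34694739 -1.3463946   0.08848648]
```

Call:
step_arm(
  plan=[
    [[0.0004, -0.0003, 0], [0, 0, 0]],
    [[0.0009, -0.0005, 0], [0, 0, 0]],
    [[0.0009, -0.0005, 0], [0, 0, 0]],
  ],
)

```text
time_s: 9.65
eef_pos: [0.5861, 0.0139, 0.124]
eef_rot: [0.003, 0.867, 0.499, 0.0]
wrist_force: [7.0, -7.6, -8.1]
opening: 0.096
```

Call:
step_arm(
  plan=[
    [[0.0004, -0.0003, 0], [0, 0, 0]],
    [[0.0009, -0.0005, 0], [0, 0, 0]],
    [[0.0009, -0.0005, 0], [0, 0, 0]],
  ],
)

```text
time_s: 9.95
eef_pos: [0.5861, 0.0144, 0.124]
eef_rot: [0.003, 0.867, 0.499, 0.0]
wrist_force: [6.3, -11.2, -8.0]
opening: 0.098
```

Call:
step_arm(
  plan=[
    [[0, 0, 0], [0, 0, 0]],
    [[0, 0, 0], [0, 0, 0]],
  ],
)

```text
time_s: 10.15
eef_pos: [0.5861, 0.0144, 0.124]
eef_rot: [0.003, 0.867, 0.499, 0.0]
wrist_force: [7.1, -9.9, -8.7]
opening: 0.093
```

Call:
step_arm(
  plan=[
    [[0, 0, 0], [0, 0, 0]],
  ],
)

```text
time_s: 10.25
eef_pos: [0.5861, 0.0144, 0.124]
eef_rot: [0.003, 0.867, 0.499, 0.0]
wrist_force: [7.3, -10.7, -8.7]
opening: 0.094
```

Call:
step_arm(
  plan=[
    [[0, 0, 0], [0, 0, 0]],
  ],
)

```text
time_s: 10.35
eef_pos: [0.5861, 0.0144, 0.124]
eef_rot: [0.003, 0.867, 0.499, 0.0]
wrist_force: [8.1, -10.3, -8.7]
opening: 0.097
```

Call:
step_arm(
  plan=[
    [[0.0004, -0.0003, 0], [0, 0, 0]],
    [[0.0004, -0.0003, 0], [0, 0, 5]],
    [[0.0004, -0.0003, 0.0001], [0, 0, 10]],
    [[0.0004, -0.0003, 0.0002], [0, 0, 14]],
    [[0.0004, -0.0003, 0.0002], [0, 0, 14]],
  ],
)

```text
time_s: 10.85
eef_pos: [0.5859, 0.0144, 0.1237]
eef_rot: [0.003, 0.922, 0.388, 0.0]
wrist_force: [7.7, -11.8, -8.6]
opening: 0.092
```

Call:
step_arm(
  plan=[
    [[0, 0, 0], [0, 0, 0]],
  ],
)

```text
time_s: 10.95
eef_pos: [0.5859, 0.0144, 0.1237]
eef_rot: [0.003, 0.921, 0.389, 0.0]
wrist_force: [6.5, -12.2, -8.0]
opening: 0.096
```

Call:
step_arm(
  plan=[
    [[0, 0, 0.0001], [0, 0, 6]],
    [[0, 0, 0.0002], [0, 0, 12]],
    [[0, 0, 0.0003], [0, 0, 18]],
    [[0, 0, 0.0004], [0, 0, 24]],
    [[0, 0, 0.0005], [0, 0, 30]],
  ],
)

```text
time_s: 11.45
eef_pos: [0.5855, 0.0142, 0.1233]
eef_rot: [0.003, 0.991, 0.135, 0.001]
wrist_force: [4.3, -13.3, -6.0]
opening: 0.094
```

Call:
step_arm(
  plan=[
    [[0, 0, 0.0001], [0, 0, 6]],
    [[0, 0, 0.0002], [0, 0, 12]],
    [[0, 0, 0.0002], [0, 0, 14]],
    [[0, 0, 0.0002], [0, 0, 14]],
  ],
)

```text
time_s: 11.85
eef_pos: [0.5853, 0.0143, 0.1232]
eef_rot: [0.003, 1.0, 0.015, 0.001]
wrist_force: [3.0, -12.1, -4.0]
opening: 0.098
```

```bash
python3 -c "
from h import *
goal([0.5855,-0.031,0.123],np.radians(1.))
print(telemetry.get_obs()['torque'])
snap('wrist','w13.png')"
```

```text
t 11.85 pos [0.5853 0.0143 0.1232] xang 1.75 F [  2.98 -12.09  -4.05] open 0.098
shift mm [-1.1 45.3  0.5] turn [ 0.36 -0.07  0.75]
[-2.27509946 -0.51486292  0.05473009]
```

View pics/w13.png

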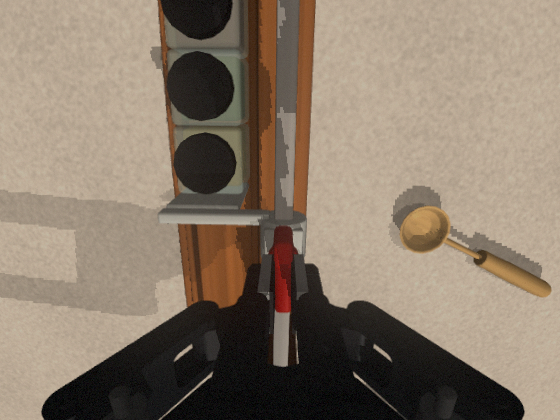

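Call:
step_arm(
  plan=[
    [[0, 0, 0], [0, 0, 1.5]],
    [[0, 0, 0], [0, 0, 3]],
    [[0, 0, 0], [0, 0, 3]],
  ],
)

```text
time_s: 12.2
eef_pos: [0.5852, 0.0143, 0.1232]
eef_rot: [0.003, 1.0, -0.01, 0.001]
wrist_force: [3.5, -12.7, -4.7]
opening: 0.1
```

```bash
python3 -c "
from h import *
goal([0.5855,-0.031,0.123],np.radians(1.))
print(telemetry.get_obs()['torque'])"
```

```text
t 12.2 pos [0.5852 0.0143 0.1232] xang -1.17 F [  3.47 -12.66  -4.7 ] open 0.1
shift mm [ 1.2 45.3  0.5] turn [ 0.37 -0.08 -2.17]
[-2.24985674 -0.53120498  0.55172969]
```

Call:
step_arm(
  plan=[
    [[0, 0.001, 0], [0, 0, -1]],
    [[0, 0.002, 0], [0, 0, -2]],
    [[0, 0.002, 0], [0, 0, -2]],
  ],
)

```text
time_s: 12.5
eef_pos: [0.5852, 0.0139, 0.1232]
eef_rot: [0.002, 1.0, 0.007, 0.001]
wrist_force: [3.5, -6.8, -4.2]
opening: 0.098
```

Call:
step_arm(
  plan=[
    [[0, 0.001, 0], [0, 0, 0]],
    [[0, 0.001, 0], [0, 0, 0]],
  ],
)

```text
time_s: 12.7
eef_pos: [0.5852, 0.0138, 0.1232]
eef_rot: [0.001, 1.0, 0.007, 0.001]
wrist_force: [3.6, -3.8, -4.4]
opening: 0.091
```

```bash
python3 -c "
from h import *
goal([0.5855,-0.031,0.123],np.radians(1.))
print(telemetry.get_obs()['torque'])"
```

```text
t 12.7 pos [0.5852 0.0138 0.1232] xang 0.83 F [ 3.61 -3.75 -4.42] open 0.091
shift mm [-0.3 44.8  0.3] turn [ 0.12 -0.09 -0.17]
[-0.77417213 -0.7484333  -0.00533639]
```

Call:
step_arm(
  plan=[
    [[0, 0.001, 0], [0, 0, 0]],
    [[0, 0.001, 0], [0, 0, 0]],
  ],
)

```text
time_s: 12.9
eef_pos: [0.5852, 0.0138, 0.1232]
eef_rot: [0.0, 1.0, 0.008, 0.001]
wrist_force: [5.7, -2.0, -4.3]
opening: 0.098
```

Call:
step_arm(
  plan=[
    [[0, 0, 0], [0, 0, 0]],
    [[0, 0, 0], [0, 0, 0]],
    [[0, 0, 0], [0, 0, 0]],
    [[0, 0, 0], [0, 0, 0]],
  ],
  fingers=60,
)

```text
time_s: 13.3
eef_pos: [0.5842, 0.0144, 0.123]
eef_rot: [-0.0, 1.0, 0.009, -0.0]
wrist_force: [0.9, -0.6, 0.1]
opening: 0.597
```

```bash
python3 -c "
from h import *
goal([0.5855,-0.031,0.123],np.radians(1.))
snap('wrist','w14.png')"
```

```text
t 13.3 pos [0.5842 0.0144 0.123 ] xang 0.98 F [ 0.86 -0.56  0.08] open 0.597
shift mm [ 0.5 45.4  0. ] turn [-0.01  0.02 -0.02]
```

View pics/w14.png

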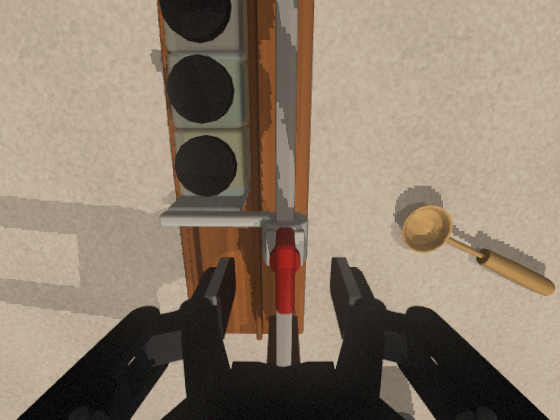

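Call:
step_arm(
  plan=[
    [[0, 0, -0.02], [0, 0, 0]],
    [[0, 0, -0.045], [0, 0, 0]],
    [[0, 0, -0.07], [0, 0, 0]],
    [[0, 0, -0.1], [0, 0, 0]],
    [[0, 0, -0.1], [0, 0, 0]],
  ],
)

```text
time_s: 13.85
eef_pos: [0.5871, 0.0139, 0.228]
eef_rot: [0.001, 1.0, 0.009, 0.004]
wrist_force: [0.3, -0.9, 0.6]
opening: 0.596
```

Call:
step_arm(
  plan=[
    [[0, 0, 0], [0, 0, 0]],
    [[0, 0, 0], [0, 0, 0]],
    [[0, 0, 0], [0, 0, 0]],
  ],
)

```text
time_s: 14.15
eef_pos: [0.5835, 0.0144, 0.2212]
eef_rot: [-0.0, 1.0, 0.009, -0.001]
wrist_force: [-0.7, -0.2, -0.0]
opening: 0.601
```

```bash
python3 -c "
from h import *
goal([0.5855,-0.031,0.123],np.radians(1.))
snap('wrist','w15.png');snap('side','d15.png')
im=cv2.imread('pics/d15.png')[160:300,225:345]
cv2.imwrite('pics/d15z.png',cv2.resize(im,None,fx=4,fy=4,interpolation=cv2.INTER_CUBIC))"
```

```text
t 14.15 pos [0.5835 0.0144 0.2212] xang 0.98 F [-0.71 -0.22 -0.04] open 0.601
shift mm [ 1.5 45.5 98.2] turn [-0.03  0.16 -0.02]
```

View pics/w15.png

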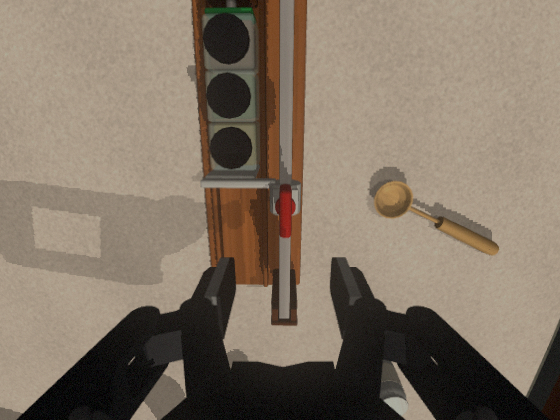

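View pics/d15z.png

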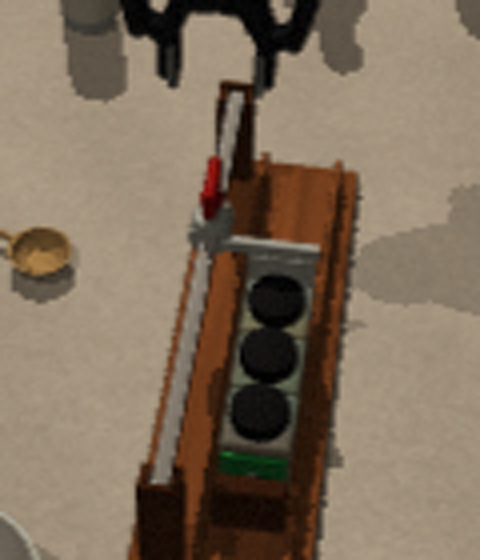

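Stop tight along the rod (wing at (285,210) is parallel to it), and the jars stand in a closed row against the pad; the gripper is clear. Handing in.

```bash
python3 -c "
from h import *
print(ticket.hand_in())"
```

```text
the job is handed in; nothing more can be done
None
```

I clamped the jar row and handed the job in at about 14 s of the 50 s allowed; no verdict was reported.

**What I did**
- **Loosening:** I gripped the red wing and turned the screw about 59° (1.03 rad) counter-clockwise. The stop stayed where it was.
- **Sliding:** I moved the stop about 65 mm along the rod in small steps until the pad's resistance showed in the wrist force.
- **Pressing:** I brought the wrist force along the rod to about 12 N. After drag and jar friction, I estimate 9–10 N between the jars.
- **Tightening:** I turned the screw back until its moment jumped to about 0.55 N m, which is the hard stop. Then I unloaded the arm, opened the fingers and lifted clear.

**Last checks**
- The final pictures show the wing parallel to the rod and the three jars upright, touching each other and the pad. The gripper is clear, and wrist forces are back to about zero.

**What was uncertain**
- **Clamp force not re-measured:** The jar force was worked out while pushing and never checked after I let go. The tool moved back about 0.5 mm while I unloaded it. I put that down to flex in the grip; if the stop itself slipped by that much, the clamp would be about 6–7 N, still inside 5–14 N.
- **Fingertip position:** In the pictures the fingertips sat about 20 mm farther back than the given figures suggest. I gripped the wing about 5 mm lower to allow for this, and the grip held.

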